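Fan the coupon stack along its tray

TASK

Lift the keeper bar straight up out of the two open-topped brackets of the tray, both ends together, and lay it flat on a clear part of the bench, off the tray. Then fan the stack of four metal coupons into a straight shingled row along the tray, in the same order, each one lying flat and stepped about 15 mm beyond the one under it towards the empty end of the tray. Leave the tape roll, the blue tub and the screwdriver where they are.

Things in the scene. Friction and masses are not known exactly. Their poses are not given: they have to be found in the camera images.
- tray: Grey tray fixed to the bench: 118 mm wide (x), 206 long (y), floor 5 thick, rim 10 high, 110 between long rims. Origin: centre of its underside, on the bench; z up. +y points from the stack's end to the empty end. Amid each end (y = -99, +99 mm) stands an aluminium U bracket, 40 mm wide in x, 8 thick in y; slot 20 wide, slot bottom 35 and open top 51 mm above the bench.
- bar_center (a point): Centre of the loose keeper bar: square-edged steel bar with black end caps, 16 mm wide (x), 218 mm long (y), 18 mm high (z), 0.18 kg. It lies along the tray in both bracket slots, over the stack, its underside 35 mm and its centre 44 mm above the bench at the start; 6 mm of air between it and the stack. To the robot's right of the tray, up to the tub and the tape roll, the bench is clear from its front edge (x = 310 mm) to x = 550 mm (520 at the vice).
- bar_end_a (a point): Point on the bar's axis 104 mm from its centre, towards the bar's +y end.
- bar_end_b (a point): Point on the bar's axis 104 mm from its centre, towards the bar's -y end.
- coupon_1 (a point): Centre of the bottom coupon of the stack: loose flat aluminium plate 46 mm wide (x), 84 mm long (y, along the tray), 6 mm thick (z), 62 g, a small dark dot near its +y end, which points to the empty end; all four are alike. At the start its centre is 8 mm above the bench. Coupons lie loosely on one another and slide freely.
- coupon_2 (a point): Centre of the second coupon of the stack: loose flat aluminium plate 46 mm wide (x), 84 mm long (y, along the tray), 6 mm thick (z), 62 g, a small dark dot near its +y end, which points to the empty end; all four are alike. At the start its centre is 14 mm above the bench. Coupons lie loosely on one another and slide freely.
- coupon_3 (a point): Centre of the third coupon of the stack: loose flat aluminium plate 46 mm wide (x), 84 mm long (y, along the tray), 6 mm thick (z), 62 g, a small dark dot near its +y end, which points to the empty end; all four are alike. At the start its centre is 20 mm above the bench. Coupons lie loosely on one another and slide freely.
- coupon_4 (a point): Centre of the top coupon of the stack: loose flat aluminium plate 46 mm wide (x), 84 mm long (y, along the tray), 6 mm thick (z), 62 g, a small dark dot near its +y end, which points to the empty end; all four are alike. At the start its centre is 26 mm above the bench. Coupons lie loosely on one another and slide freely.
- tape: Tape roll lying flat, 68 mm across, 19 mm high; origin at the centre of its underside. A bystander.
- tub: Blue round open tub, 69 mm across, 30 mm high; origin at the centre of its underside. A bystander.
- driver: Red-handled screwdriver lying on the bench, 157 mm long along its y, 17 mm wide, 19 mm high; origin at the middle of its underside. A bystander.

How it is judged:
By the outcome, as a careful person would: the job done as asked, in the order asked, and still so for the second after the job is handed in, with the robot touching nothing.
It also fails if it takes over 64 s, if anything falls off the work surface, if the arm or the gripper's body presses on something with over 40 N, if the wrist force passes 120 N, or if a joint passes its speed limit or range.

ROBOT

A 6-joint arm with a two-finger parallel gripper is mounted at the origin on a cart in front of the work surface, level with it; the furniture and walls round the work are solid. World frame = base frame: x ahead of the robot, y to its left, z up, the work surface at z = 0. Lengths are in mm, angles in rad, forces in N, time in s.
With the tool pointing down it reaches from about 300 to 875 mm from the base axis. Payload 6.4 kg.
Tool frame: the origin (TCP) lies midway between the tips of the shut fingers; the grasp point (between the pads) lies 19 mm behind it; z points along the fingers, y is the line along which they close (so a half turn about z gives the same grasp; the last joint's range is limited). The gripper opens to 85 mm and grips with 20 to 120 N. Pads are 22 mm wide; open, the fingers measure 114 mm over their backs; the gripper's body (76 mm by 85 mm) begins 54 mm behind the grasp point. The pads swing forward as they close: fully open they stand 13 mm farther back than shut.
Start: joints at [-1.321, 0.181, 1.607, -0, 1.354, -0.206], TCP at [253.121, -516.305, 231.288] pointing down, gripper open.
Joint ranges: [-2.99, 2.99], [-0.89, 2.07], [0.3, 2.58], [-1.14, 4.28], [0, 2.63], [-3.12, 3.12]. Speed limits (rad/s): [2.57, 2.57, 3.01, 3.14, 3.14, 3.14].

INTERFACE

Orientations are given as [roll, pitch, yaw] about the fixed x, y, z axes, in that order (R = Rz(yaw) Ry(pitch) Rx(roll)).
In Python, from bench import * gives the robot as it stands.
- The arm moves only by the tool jog_arm, never from a script. Its argument "increments" is a list of rows, each an object of numbers: "dx", "dy", "dz": the shift along the world's x, y, z in m; "rx", "ry", "rz": the turn, a rotation vector about the world's x, y, z in degrees. In form: [{"dx": .., "dy": .., "dz": .., "rx": .., "ry": .., "rz": ..}, ...]. A call has exactly 8 rows; each row is the pose to reach, as a shift and turn from the pose commanded when the call began; what a row does not reach only later rows make up. A row lasts 1/10 s, in which the tool goes at most 50 mm and 8.59 degrees, less where a joint would pass 70% of its speed; a pose out of reach is approached as far as the arm can. A call with a gripper value outside its range is refused whole. "jaw" is the closure, from 0 (fully open) to 1 (shut), set as the call begins (left out, the last holds). The fingers move at their own pace and stop on an object; the grip force is fixed at half the most. Time passes only in rows, so rows that repeat a pose let the fingers close, or fill a call up. It gives the time, the measured TCP pose, the force, the opening and the grip force at its end, in the units of the state.
- state(): the state, without advancing time (a new reading comes with each control period).
- get_image(name): name is "side" or "top" or "wrist"; returns a dict with "color" (420x560x3 uint8, blue, green, red), "z_map" (420x560 float32, mm along the optical axis (not along the pixel's ray), 0 where there is no reading), "fx", "fy", "cx", "cy" (pixels), "R" (3x3) and "t" (3): a world point X has camera coordinates R X + t. Camera axes: x right, y down, z forward; pixel columns grow to the right and rows downward; lengths in mm; the calibration is good to about 2 mm. A picture is of the moment at which its call begins.
- hand_in(): hands the job in; it is judged then, once.
Trained networks look in the newest picture that a camera, given by its name, has taken for a name from the list of things; names that differ only in an ending like _2 or _b are one class to them, and where a whole thing is asked for, a point or a joint stands for the part that bears it (a point fixed in the world has none). Each returns a list of dicts, best first, with "confidence" (0 to 1); they miss things now and then, are a little off and sometimes report something else, mostly with a low value. They report only what shows in the picture. A call takes as long as a camera call.
- recognise(camera, name): "location" ([x, y, z] in mm, in world coordinates, good to about 4 mm: the middle of the surface that is visible of it).
The state is a dict: "t": time; "joints": joint angles; "dq": joint speeds; "joint_efforts": joint torques, N m; "ee_pos": TCP position; "ee_rot": TCP orientation; "ft_force": force on the tool from outside, world axes, zero at the start; "torque": the same for the moment, N m; "grip_width": opening from 0.0 (shut) to 1.0 (fully open); "grasp_force": force on a finger pad.
Only numpy, scipy, OpenCV 4.12 (cv2) and the standard library are available. Lean on these libraries where they do the work, as an engineer would, in place of code of your own. Each camera call takes 0.05 s, during which the arm holds its last target. There are 200 camera calls.

## Working session

There is one attempt and no reset: what is moved stays moved. The work goes in short steps, Python scripts to look and compute and a tool call to move; the robot and the scene stay as the last step left them, time stands still between calls to the robot, and variables do not carry over. Pictures are saved under pics/ and viewed, at most 10 in all, crops included, and the job is handed in when it is done.

Besides the shell and the picture viewer there is one more tool, called after "Call:" by a JSON object that holds its "op" and its "data". jog_arm: Moves the arm, as the interface text tells. Its arguments: {"type":"object","properties":{"increments":{"type":"array"},"jaw":{"type":"number"}},"required":["increments"]}

```bash
mkdir -p pics; ls
python3 - <<'E'
from bench import *
import cv2,numpy as np
s=state();print(s['t'],s['ee_pos'],s['ee_rot'],s['grip_width'])
a=get_image('top');b=get_image('side')
cv2.imwrite('pics/a.png',a['color']);cv2.imwrite('pics/b.png',b['color'])
for n in ['tray','bar_center','bar_end_a','coupon_1','tape','tub','driver']:
    for c in ['top']:
        print(n,c,[(np.round(d['location']),round(d['confidence'],2)) for d in recognise(c,n)][:3])
E
```

```text
pics
0.0 [ 253.00586545 -515.74951273  230.42217475] [-3.13994687e+00 -3.68373813e-04  4.55780325e-01] 1.0018104254286206
tray top [(array([476.,  79.,   5.]), 0.57)]
bar_center top [(array([479.,  67.,  51.]), 0.61)]
bar_end_a top [(array([480.,  68.,  56.]), 0.7), (array([396., 273.,  18.]), 0.6), (array([ 509., -274.,   18.]), 0.25)]
coupon_1 top [(array([478.,  68.,  52.]), 0.55)]
tape top [(array([ 507., -273.,   18.]), 0.58)]
tub top [(array([ 375., -282.,    1.]), 0.93), (array([480.,  66.,  54.]), 0.53), (array([ 506., -271.,   21.]), 0.22)]
driver top []
```

View pics/a.png

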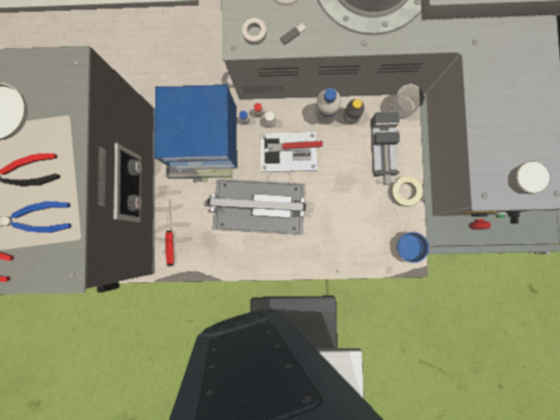

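View pics/b.png

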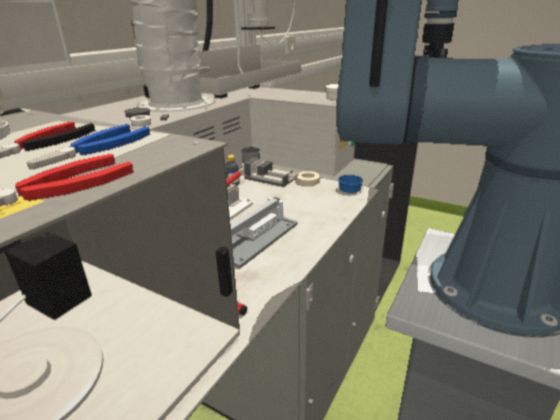

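The top view shows the tray at about (214–306, 180–234) with the bar along row 205 and the stack at its right (−y) end. The tub is at (411,247), the tape at (407,191) and the driver at (170,248). The side view adds little. Next I'll move the wrist camera over the tray.

Call:
{"op": "jog_arm", "data": {"increments": [{"dx": 0.014, "dy": 0.036, "dz": 0.005, "rz": 4}, {"dx": 0.028, "dy": 0.072, "dz": 0.01, "rz": 8}, {"dx": 0.042, "dy": 0.108, "dz": 0.015, "rz": 12}, {"dx": 0.056, "dy": 0.144, "dz": 0.02, "rz": 16}, {"dx": 0.071, "dy": 0.183, "dz": 0.025, "rz": 20}, {"dx": 0.085, "dy": 0.219, "dz": 0.03, "rz": 24}, {"dx": 0.099, "dy": 0.255, "dz": 0.035, "rz": 28}, {"dx": 0.113, "dy": 0.291, "dz": 0.04, "rz": 32}], "jaw": 0}}

```text
schema error: expected keys dx, dy, dz, rx, ry, rz
```

Call:
{"op": "jog_arm", "data": {"increments": [{"dx": 0.014, "dy": 0.036, "dz": 0.005, "rz": 4}, {"dx": 0.028, "dy": 0.072, "dz": 0.01, "rz": 8}, {"dx": 0.042, "dy": 0.108, "dz": 0.015, "rz": 12}, {"dx": 0.056, "dy": 0.144, "dz": 0.02, "rz": 16}, {"dx": 0.071, "dy": 0.183, "dz": 0.025, "rz": 20}, {"dx": 0.085, "dy": 0.219, "dz": 0.03, "rz": 24}, {"dx": 0.099, "dy": 0.255, "dz": 0.03, "rz": 28}, {"dx": 0.113, "dy": 0.291, "dz": 0.03, "rz": 32}]}}

```text
schema error: expected keys dx, dy, dz, rx, ry, rz
```

Run:
```python
from bench import *
import cv2,numpy as np
s=state();print(s['t'],s['ee_pos'],s['ee_rot'],s['joints'])
a=get_image('wrist')
cv2.imwrite('pics/c.png',a['color']);print(a['R'],a['t'],-a['R'].T@a['t'])
np.savez('w1.npz',**a)
for n in ['tray','bar_center','bar_end_a','coupon_1']:
    print(n,[(np.round(d['location']),round(d['confidence'],2)) for d in recognise('wrist',n)][:4])
```

```text
0.45 [ 253.13149825 -516.25673559  231.24659546] [-3.14147809e+00 -2.52933360e-05  4.55829496e-01] [-1.32126206e+00  1.80826397e-01  1.60705580e+00  1.32053634e-06
  1.35382778e+00 -2.06295518e-01]
[[ 4.39392460e-01 -8.98295011e-01 -5.82628906e-04]
 [-8.60835154e-01 -4.21254497e-01  2.85495159e-01]
 [-2.56704312e-01 -1.24942873e-01 -9.58379974e-01]] [-574.15483506  -36.61532296  379.8607723 ] [ 318.2714461  -483.72389738  374.16993538]
tray []
bar_center []
bar_end_a []
coupon_1 []
```

View pics/c.png

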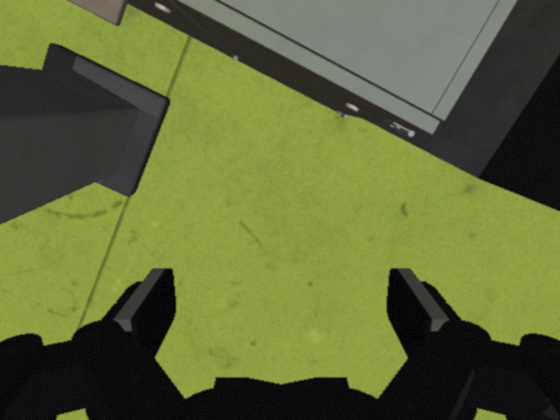

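The moves were refused because every row needs all six keys. The picture shows only floor and the cabinet edge, so I'll resend.

Call:
{"op": "jog_arm", "data": {"increments": [{"dx": 0.014, "dy": 0.04, "dz": 0.005, "rx": 0, "ry": 0, "rz": 4}, {"dx": 0.028, "dy": 0.08, "dz": 0.01, "rx": 0, "ry": 0, "rz": 8}, {"dx": 0.042, "dy": 0.12, "dz": 0.015, "rx": 0, "ry": 0, "rz": 12}, {"dx": 0.056, "dy": 0.16, "dz": 0.02, "rx": 0, "ry": 0, "rz": 16}, {"dx": 0.071, "dy": 0.2, "dz": 0.025, "rx": 0, "ry": 0, "rz": 20}, {"dx": 0.085, "dy": 0.24, "dz": 0.03, "rx": 0, "ry": 0, "rz": 24}, {"dx": 0.099, "dy": 0.28, "dz": 0.03, "rx": 0, "ry": 0, "rz": 28}, {"dx": 0.113, "dy": 0.32, "dz": 0.03, "rx": 0, "ry": 0, "rz": 32}], "jaw": 0}}

```text
t: 1.5
ee_pos: [366.5, -194.8, 261.7]
ee_rot: [3.14, 0.0, 1.017]
ft_force: [1.5, -0.0, 0.0]
grip_width: 0.998
grasp_force: 0.0
```

Call:
{"op": "jog_arm", "data": {"increments": [{"dx": 0.014, "dy": 0.04, "dz": 0.005, "rx": 0, "ry": 0, "rz": 4}, {"dx": 0.028, "dy": 0.08, "dz": 0.01, "rx": 0, "ry": 0, "rz": 8}, {"dx": 0.042, "dy": 0.12, "dz": 0.015, "rx": 0, "ry": 0, "rz": 12}, {"dx": 0.056, "dy": 0.16, "dz": 0.02, "rx": 0, "ry": 0, "rz": 16}, {"dx": 0.071, "dy": 0.2, "dz": 0.025, "rx": 0, "ry": 0, "rz": 20}, {"dx": 0.085, "dy": 0.24, "dz": 0.03, "rx": 0, "ry": 0, "rz": 24}, {"dx": 0.099, "dy": 0.28, "dz": 0.03, "rx": 0, "ry": 0, "rz": 28}, {"dx": 0.113, "dy": 0.32, "dz": 0.03, "rx": 0, "ry": 0, "rz": 32}]}}

```text
t: 2.3
ee_pos: [479.6, 125.6, 291.8]
ee_rot: [3.14, 0.0, 1.576]
ft_force: [0.5, -0.5, 1.1]
grip_width: 0.999
grasp_force: 0.0
```

Run:
```python
from bench import *
import cv2,numpy as np
s=state();print(s['t'],s['ee_pos'],s['ee_rot'],s['joints'])
a=get_image('wrist')
cv2.imwrite('pics/d.png',a['color'])
np.savez('w1.npz',**a)
for n in ['tray','bar_center','bar_end_a','coupon_1']:
    print(n,[(np.round(d['location']),round(d['confidence'],2)) for d in recognise('wrist',n)][:4])
```

```text
2.3 [479.57014921 125.60110097 291.80071979] [3.14033595e+00 1.20617289e-04 1.57598404e+00] [ 1.63222056e-02 -4.82848639e-02  1.72693969e+00 -1.35407458e-04
  1.46168254e+00  1.11490812e-02]
tray [(array([472.,  89.,  -1.]), 0.72)]
bar_center [(array([479.,  80.,  54.]), 0.7)]
bar_end_a [(array([475.,  78.,  51.]), 0.67)]
coupon_1 [(array([486.,  37.,  26.]), 0.72)]
```

View pics/d.png

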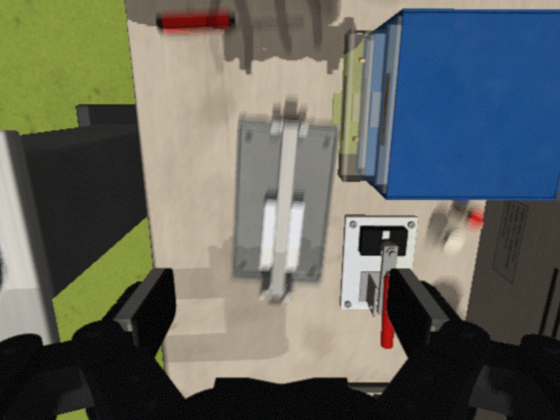

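The wrist view shows the bar from about (290,105) to (275,298), the stack at (263–303, 198–270) and the tray at (235–335, 120–285), tilted a few degrees. I'll measure these with the depth map.

```bash
cat > h.py <<'E'
import numpy as np,cv2
from bench import *
def cloud(a):
    v,u=np.mgrid[0:420,0:560]; z=a['z_map'].astype(float)
    P=np.stack([(u-a['cx'])/a['fx']*z,(v-a['cy'])/a['fy']*z,z],-1)
    W=(P-a['t'])@a['R']; W[z==0]=np.nan
    return W
def rect(W,zlo,zhi,box):
    m=(W[...,2]>zlo)&(W[...,2]<zhi)&(W[...,0]>box[0])&(W[...,0]<box[1])&(W[...,1]>box[2])&(W[...,1]<box[3])
    n,l,st,_=cv2.connectedComponentsWithStats(m.astype(np.uint8))
    out=[]
    for i in np.argsort(-st[1:,4])[:3]+1:
        p=W[l==i]
        if len(p)<40: continue
        (c,s,_)=r=cv2.minAreaRect(p[:,:2].astype(np.float32)); b=cv2.boxPoints(r)
        e=max((b[1]-b[0],b[2]-b[1]),key=np.linalg.norm); e=e*np.sign(e[1])
        out.append((len(p),np.round(c,1),np.round(sorted(s),1),'tilt_from_y_deg',round(np.degrees(np.arctan2(-e[0],e[1])),2),'z',round(np.median(p[:,2]),1)))
    return out
E
python3 - <<'E'
from h import *
a=dict(np.load('w1.npz')); W=cloud(a)
B=(400,560,-60,220)
for lo,hi in [(48,60),(22,34),(-4,4),(2,7.5),(7.5,16)]: print(lo,hi,*rect(W,lo,hi,B),sep='\n ')
# bar axis by row
m=(W[...,2]>48)&(W[...,2]<60)&(W[...,0]>400)&(W[...,0]<560)
for r in range(100,305,10):
    q=W[r][m[r]]
    if len(q): print(r,np.round([q[:,0].min(),q[:,0].max(),q[:,1].mean(),q[:,2].mean()],1))
E
```

```text
48
 60
 (2718, array([482.6,  68.3]), array([ 26.5, 217.8]), 'tilt_from_y_deg', np.float32(-6.15), 'z', np.float64(53.1))
 (644, array([554.6, 170.8]), array([10.8, 98.1]), 'tilt_from_y_deg', np.float32(-0.0), 'z', np.float64(48.8))
 (428, array([536.1, 170.3]), array([ 9.9, 98.9]), 'tilt_from_y_deg', np.float32(0.01), 'z', np.float64(57.9))
22
 34
 (794, array([493.6,  34.4]), array([14.9, 84.2]), 'tilt_from_y_deg', np.float32(-4.87), 'z', np.float64(29.1))
 (793, array([461.8,  37. ]), array([14.6, 84.6]), 'tilt_from_y_deg', np.float32(-4.74), 'z', np.float64(29.1))
 (45, array([457.4, -27. ]), array([ 1.8, 11.5]), 'tilt_from_y_deg', np.float32(88.85), 'z', np.float64(28.4))
-4
 4
 (11008, array([480.,  80.]), array([159.9, 280. ]), 'tilt_from_y_deg', np.float32(0.0), 'z', np.float64(0.3))
2
 7.5
 (4777, array([447.7,  68.5]), array([ 48.5, 190.8]), 'tilt_from_y_deg', np.float32(-4.71), 'z', np.float64(5.2))
 (4301, array([512. ,  63.4]), array([ 44.1, 191.1]), 'tilt_from_y_deg', np.float32(-4.54), 'z', np.float64(5.2))
7.5
 16
 (936, array([445.2,  69.6]), array([ 51.1, 206. ]), '
[... 222 characters left out ...]
2, 120.2]), 'tilt_from_y_deg', np.float32(0.0), 'z', np.float64(11.2))
100 [531.4 555.4 198.5  54.6]
110 [531.3 559.4 188.7  53.8]
120 [531.5 560.  178.8  54.4]
130 [467.1 558.5 168.3  51.5]
140 [479.7 558.4 158.3  53.5]
150 [478.7 559.9 147.6  51.8]
160 [477.7 558.3 137.   52.4]
170 [476.6 556.9 126.2  52.4]
180 [475.6 490.7 115.3  53. ]
190 [475.6 489.8 104.2  53.2]
200 [474.5 488.8  93.   53.6]
210 [473.4 487.8  81.4  53.2]
220 [472.3 486.8  69.8  53.3]
230 [471.1 485.8  57.9  53.4]
240 [469.9 484.8  45.6  52.8]
250 [468.7 483.7  33.1  52.3]
260 [468.8 483.8  20.9  53.2]
270 [467.6 482.7   8.   52.7]
280 [466.3 481.6  -4.7  53.3]
290 [465.  480.5 -18.1  52.9]
300 [452.9 490.2 -32.2  51.8]
```

Run:
```python
from h import *
a=dict(np.load('w1.npz')); W=cloud(a)
z=W[...,2];y=W[...,1];x=W[...,0]
for x0 in range(515,640,10):
    m=(x>=x0)&(x<x0+10)&(z>30)
    for ys in [(-20,60),(60,110),(110,160),(160,230)]:
        k=m&(y>ys[0])&(y<ys[1])
        if k.sum()>5: print(x0,ys,k.sum(),'y',np.round([y[k].min(),y[k].max()]),'z',np.round(z[k].max()))
k=(z>100); print('tall x min',np.nanmin(x[k&(y<230)&(x>450)]), np.nanmax(z[k&(x>450)]),'ymin',np.nanmin(y[k&(x>500)]))
```

```text
515 (110, 160) 4563 y [115. 145.] z 377.0
525 (110, 160) 3435 y [115. 141.] z 365.0
525 (160, 230) 134 y [176. 205.] z 61.0
535 (110, 160) 4904 y [114. 160.] z 373.0
535 (160, 230) 861 y [160. 230.] z 86.0
545 (110, 160) 1032 y [119. 160.] z 364.0
545 (160, 230) 296 y [160. 229.] z 56.0
555 (110, 160) 395 y [120. 160.] z 80.0
555 (160, 230) 966 y [160. 229.] z 103.0
565 (110, 160) 1383 y [116. 160.] z 135.0
565 (160, 230) 2401 y [160. 230.] z 134.0
575 (-20, 60) 143 y [17. 50.] z 33.0
575 (110, 160) 766 y [116. 160.] z 135.0
575 (160, 230) 1279 y [160. 230.] z 136.0
585 (-20, 60) 234 y [-20.  51.] z 55.0
585 (110, 160) 604 y [116. 160.] z 135.0
585 (160, 230) 1108 y [160. 230.] z 135.0
595 (-20, 60) 690 y [-20.  50.] z 73.0
595 (110, 160) 590 y [116. 160.] z 135.0
595 (160, 230) 1107 y [160. 230.] z 135.0
605 (-20, 60) 219 y [11. 51.] z 68.0
605 (110, 160) 598 y [116. 160.] z 135.0
605 (160, 230) 1117 y [160. 230.] z 135.0
615 (-20, 60) 141 y [17. 52.] z 33.0
615 (110, 160) 590 y [116. 160.] z 135.0
615 (160, 230) 1106 y [160. 230.] z 135.0
625 (-20, 60) 113 y [17. 50.] z 33.0
625 (110, 160) 595 y [116. 160.] z 134.0
625 (160, 230) 1102 y [161. 230.] z 135.0
635 (110, 160) 598 y [116. 160.] z 135.0
635 (160, 230) 1113 y [160. 230.] z 135.0
tall x min 450.0005001352596 386.39679084127704 ymin -158.88147308310786
```

Call:
{"op": "jog_arm", "data": {"increments": [{"dx": 0.001, "dy": -0.01, "dz": -0.035, "rx": 0, "ry": 0, "rz": -1.7}, {"dx": 0.002, "dy": -0.02, "dz": -0.08, "rx": 0, "ry": 0, "rz": -3.4}, {"dx": 0.002, "dy": -0.03, "dz": -0.125, "rx": 0, "ry": 0, "rz": -4.9}, {"dx": 0.002, "dy": -0.03, "dz": -0.165, "rx": 0, "ry": 0, "rz": -4.9}, {"dx": 0.002, "dy": -0.03, "dz": -0.2, "rx": 0, "ry": 0, "rz": -4.9}, {"dx": 0.002, "dy": -0.03, "dz": -0.23, "rx": 0, "ry": 0, "rz": -4.9}, {"dx": 0.002, "dy": -0.03, "dz": -0.255, "rx": 0, "ry": 0, "rz": -4.9}, {"dx": 0.002, "dy": -0.03, "dz": -0.264, "rx": 0, "ry": 0, "rz": -4.9}], "jaw": 0}}

```text
t: 3.35
ee_pos: [479.0, 92.3, 25.1]
ee_rot: [-3.137, 0.0, 1.485]
ft_force: [0.5, 0.1, -0.1]
grip_width: 0.999
grasp_force: 0.0
```

Call:
{"op": "jog_arm", "data": {"increments": [{"dx": 0, "dy": 0, "dz": 0, "rx": 0, "ry": 0, "rz": 0}, {"dx": 0, "dy": 0, "dz": 0, "rx": 0, "ry": 0, "rz": 0}, {"dx": 0, "dy": 0, "dz": 0, "rx": 0, "ry": 0, "rz": 0}, {"dx": 0, "dy": 0, "dz": 0, "rx": 0, "ry": 0, "rz": 0}, {"dx": 0, "dy": 0, "dz": 0, "rx": 0, "ry": 0, "rz": 0}, {"dx": 0, "dy": 0, "dz": 0, "rx": 0, "ry": 0, "rz": 0}, {"dx": 0, "dy": 0, "dz": 0, "rx": 0, "ry": 0, "rz": 0}, {"dx": 0, "dy": 0, "dz": 0, "rx": 0, "ry": 0, "rz": 0}], "jaw": 1}}

```text
t: 4.15
ee_pos: [482.0, 93.7, 28.5]
ee_rot: [3.14, 0.0, 1.488]
ft_force: [-1.5, -0.8, 6.5]
grip_width: 0.17
grasp_force: 58.6
```

Call:
{"op": "jog_arm", "data": {"increments": [{"dx": 0, "dy": 0, "dz": 0.005, "rx": 0, "ry": 0, "rz": 0}, {"dx": 0, "dy": 0, "dz": 0.012, "rx": 0, "ry": 0, "rz": 0}, {"dx": 0, "dy": 0, "dz": 0.02, "rx": 0, "ry": 0, "rz": 0}, {"dx": 0, "dy": 0, "dz": 0.03, "rx": 0, "ry": 0, "rz": 0}, {"dx": 0, "dy": 0, "dz": 0.045, "rx": 0, "ry": 0, "rz": 0}, {"dx": 0, "dy": 0, "dz": 0.06, "rx": 0, "ry": 0, "rz": 0}, {"dx": 0, "dy": 0, "dz": 0.075, "rx": 0, "ry": 0, "rz": 0}, {"dx": 0, "dy": 0, "dz": 0.085, "rx": 0, "ry": 0, "rz": 0}], "jaw": 1}}

```text
t: 4.95
ee_pos: [481.8, 93.7, 114.1]
ee_rot: [3.14, -0.0, 1.487]
ft_force: [0.8, -0.5, -0.8]
grip_width: 0.174
grasp_force: 58.5
```

Run:
```python
from h import *
s=state();print(s['t'],s['ee_pos'],s['ee_rot'],s['ft_force'],s['torque'])
a=get_image('wrist');W=cloud(a)
cv2.imwrite('pics/e.png',a['color'])
print(*rect(W,105,160,(440,530,-80,200)),sep='\n')
m=(W[...,2]>100)&(W[...,2]<165)&(abs(W[...,0]-482)<25)
for r in range(0,420,30):
    q=W[r][m[r]]
    if len(q): print(r,len(q),np.round([q[:,0].min(),q[:,0].max(),q[:,1].mean(),np.median(q[:,2])],1))
```

```text
4.95 [481.75929214  93.69742191 114.09320545] [ 3.13960922e+00 -6.94124791e-05  1.48734498e+00] [ 0.75257577 -0.53145465 -0.8479817 ] [-0.01109087 -0.03904558  0.05561051]
(18218, array([480.7, 117.6]), array([ 42.7, 118.7]), 'tilt_from_y_deg', np.float32(6.39), 'z', np.float64(138.9))
(147, array([455.9, 103.5]), array([1.9, 6.6]), 'tilt_from_y_deg', np.float32(87.15), 'z', np.float64(158.1))
(136, array([507.9,  99.1]), array([1.7, 6.5]), 'tilt_from_y_deg', np.float32(82.57), 'z', np.float64(157.9))
90 46 [480.4 494.7 169.6 138.4]
120 49 [479.1 494.4 160.5 139. ]
150 49 [478.1 493.8 151.  139.3]
180 47 [477.4 492.8 141.  139. ]
210 46 [476.6 492.1 130.5 138.9]
240 45 [475.4 491.1 119.5 138.9]
270 103 [461.5 502.4 105.3 133.8]
300 132 [461.6 502.8 102.8 155.3]
330 68 [457.  506.7  87.7 139.2]
360 48 [470.8 491.   72.3 138.8]
```

View pics/e.png

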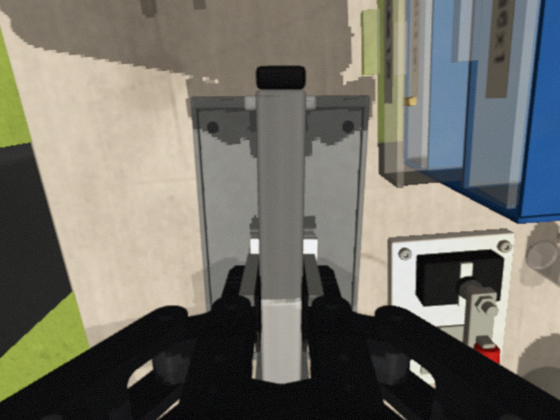

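The picture shows the bar held level along column 280, clear of both brackets. The tips reach about 7 mm below its underside, so it couldn't be laid down without a drop. I'll reseat it and regrip higher, at its centre.

Call:
{"op": "jog_arm", "data": {"increments": [{"dx": 0, "dy": 0, "dz": -0.015, "rx": 0, "ry": 0, "rz": 0}, {"dx": 0, "dy": 0, "dz": -0.03, "rx": 0, "ry": 0, "rz": 0}, {"dx": 0, "dy": 0, "dz": -0.045, "rx": 0, "ry": 0, "rz": 0}, {"dx": 0, "dy": 0, "dz": -0.06, "rx": 0, "ry": 0, "rz": 0}, {"dx": 0, "dy": 0, "dz": -0.07, "rx": 0, "ry": 0, "rz": 0}, {"dx": 0, "dy": 0, "dz": -0.078, "rx": 0, "ry": 0, "rz": 0}, {"dx": 0, "dy": 0, "dz": -0.084, "rx": 0, "ry": 0, "rz": 0}, {"dx": 0, "dy": 0, "dz": -0.085, "rx": 0, "ry": 0, "rz": 0}], "jaw": 1}}

```text
t: 5.8
ee_pos: [481.1, 93.7, 28.4]
ee_rot: [-3.14, 0.0, 1.488]
ft_force: [-9.5, -1.5, 22.1]
grip_width: 0.176
grasp_force: 61.8
```

Call:
{"op": "jog_arm", "data": {"increments": [{"dx": 0, "dy": 0, "dz": 0, "rx": 0, "ry": 0, "rz": 0}, {"dx": 0, "dy": 0, "dz": 0, "rx": 0, "ry": 0, "rz": 0}, {"dx": 0, "dy": 0, "dz": 0, "rx": 0, "ry": 0, "rz": 0}, {"dx": 0, "dy": 0, "dz": 0, "rx": 0, "ry": 0, "rz": 0}, {"dx": 0, "dy": 0, "dz": 0.009, "rx": 0, "ry": 0, "rz": 0}, {"dx": -0.001, "dy": -0.013, "dz": 0.009, "rx": 0, "ry": 0, "rz": 0}, {"dx": -0.002, "dy": -0.026, "dz": 0.009, "rx": 0, "ry": 0, "rz": 0}, {"dx": -0.002, "dy": -0.026, "dz": 0.009, "rx": 0, "ry": 0, "rz": 0}], "jaw": 0.4}}

```text
t: 6.6
ee_pos: [479.1, 65.9, 36.4]
ee_rot: [3.141, 0.0, 1.485]
ft_force: [0.3, 0.6, 0.1]
grip_width: 0.602
grasp_force: 0.0
```

Call:
{"op": "jog_arm", "data": {"increments": [{"dx": 0, "dy": 0, "dz": 0, "rx": 0, "ry": 0, "rz": 0}, {"dx": 0, "dy": 0, "dz": 0, "rx": 0, "ry": 0, "rz": 0}, {"dx": 0, "dy": 0, "dz": 0, "rx": 0, "ry": 0, "rz": 0}, {"dx": 0, "dy": 0, "dz": 0, "rx": 0, "ry": 0, "rz": 0}, {"dx": 0, "dy": 0, "dz": 0, "rx": 0, "ry": 0, "rz": 0}, {"dx": 0, "dy": 0, "dz": 0, "rx": 0, "ry": 0, "rz": 0}, {"dx": 0, "dy": 0, "dz": 0, "rx": 0, "ry": 0, "rz": 0}, {"dx": 0, "dy": 0, "dz": 0, "rx": 0, "ry": 0, "rz": 0}], "jaw": 1}}

```text
t: 7.4
ee_pos: [479.2, 67.8, 36.4]
ee_rot: [3.141, -0.0, 1.487]
ft_force: [-0.2, -1.3, 2.7]
grip_width: 0.171
grasp_force: 59.4
```

Call:
{"op": "jog_arm", "data": {"increments": [{"dx": 0, "dy": 0, "dz": 0.004, "rx": 0, "ry": 0, "rz": 0}, {"dx": 0, "dy": 0, "dz": 0.01, "rx": 0, "ry": 0, "rz": 0}, {"dx": 0, "dy": 0, "dz": 0.018, "rx": 0, "ry": 0, "rz": 0}, {"dx": 0, "dy": 0, "dz": 0.028, "rx": 0, "ry": 0, "rz": 0}, {"dx": 0, "dy": 0, "dz": 0.042, "rx": 0, "ry": 0, "rz": 0}, {"dx": 0, "dy": 0, "dz": 0.056, "rx": 0, "ry": 0, "rz": 0}, {"dx": 0, "dy": 0, "dz": 0.066, "rx": 0, "ry": 0, "rz": 0}, {"dx": 0, "dy": 0, "dz": 0.07, "rx": 0, "ry": 0, "rz": 0}], "jaw": 1}}

```text
t: 8.2
ee_pos: [480.0, 67.6, 107.9]
ee_rot: [3.139, 0.0, 1.487]
ft_force: [0.1, 0.6, -2.3]
grip_width: 0.172
grasp_force: 58.9
```

Call:
{"op": "jog_arm", "data": {"increments": [{"dx": -0.004, "dy": -0.014, "dz": 0, "rx": 0, "ry": 0, "rz": -3}, {"dx": -0.011, "dy": -0.042, "dz": 0, "rx": 0, "ry": 0, "rz": -8}, {"dx": -0.019, "dy": -0.074, "dz": 0, "rx": 0, "ry": 0, "rz": -14}, {"dx": -0.028, "dy": -0.108, "dz": 0, "rx": 0, "ry": 0, "rz": -21}, {"dx": -0.037, "dy": -0.142, "dz": 0, "rx": 0, "ry": 0, "rz": -28}, {"dx": -0.046, "dy": -0.175, "dz": 0, "rx": 0, "ry": 0, "rz": -34}, {"dx": -0.052, "dy": -0.2, "dz": 0, "rx": 0, "ry": 0, "rz": -38}, {"dx": -0.054, "dy": -0.208, "dz": 0, "rx": 0, "ry": 0, "rz": -40}], "jaw": 1}}

```text
t: 9.0
ee_pos: [424.6, -142.4, 106.3]
ee_rot: [3.141, 0.0, 0.784]
ft_force: [0.4, -0.1, -1.3]
grip_width: 0.168
grasp_force: 58.9
```

Run:
```python
from h import *
s=state();print(s['t'],s['ee_pos'],s['ee_rot'],s['ft_force'],s['grip_width'],s['grasp_force'])
a=get_image('wrist');W=cloud(a)
cv2.imwrite('pics/f.png',a['color'])
c=W-np.array([425,-140,0]); 
al=c[...,0]*.707+c[...,1]*.707; pe=c[...,0]*.707-c[...,1]*.707
for l in range(-100,111,15):
    k=(abs(al-l)<4)&(abs(pe)<7)&(W[...,2]>60)&(W[...,2]<150)
    if k.sum()>20: print(l,k.sum(),np.round(np.percentile(W[...,2][k],[10,50,90]),1))
```

```text
9.0 [ 424.58715041 -142.36372281  106.34345447] [3.14123946e+00 3.62154734e-04 7.84324297e-01] [ 0.39734802 -0.13010267 -1.30829188] 0.1677719899054839 58.909428119659424
-40 505 [122.5 123.2 123.8]
-25 562 [122.6 123.2 123.9]
-10 672 [122.6 123.3 125.4]
5 752 [122.5 123.3 130.3]
20 733 [122.5 123.2 124. ]
35 804 [122.5 123.2 124. ]
50 886 [122.4 123.2 124. ]
65 986 [122.5 123.3 124.1]
80 1098 [122.4 123.3 124.1]
95 1224 [122.4 123.2 124. ]
```

View pics/f.png

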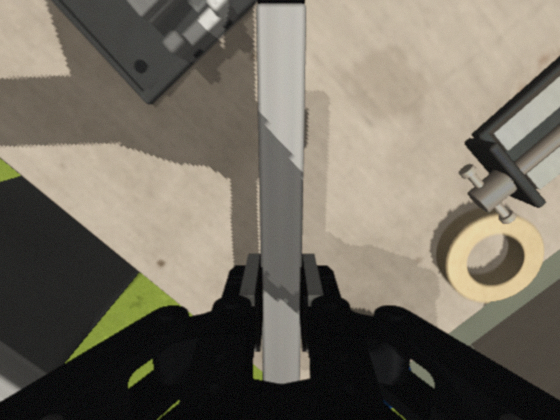

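The picture shows the bar level (column 280) over clear bench, with the tray at upper left and the tape at (495,255) well clear. Lowering it now.

Call:
{"op": "jog_arm", "data": {"increments": [{"dx": 0, "dy": 0, "dz": -0.02, "rx": 0, "ry": 0, "rz": 0}, {"dx": 0, "dy": 0, "dz": -0.045, "rx": 0, "ry": 0, "rz": 0}, {"dx": 0, "dy": 0, "dz": -0.065, "rx": 0, "ry": 0, "rz": 0}, {"dx": 0, "dy": 0, "dz": -0.08, "rx": 0, "ry": 0, "rz": 0}, {"dx": 0, "dy": 0, "dz": -0.092, "rx": 0, "ry": 0, "rz": 0}, {"dx": 0, "dy": 0, "dz": -0.1, "rx": 0, "ry": 0, "rz": 0}, {"dx": 0, "dy": 0, "dz": -0.104, "rx": 0, "ry": 0, "rz": 0}, {"dx": 0, "dy": 0, "dz": -0.105, "rx": 0, "ry": 0, "rz": 0}], "jaw": 1}}

```text
t: 9.85
ee_pos: [425.3, -140.0, 1.4]
ee_rot: [-3.141, -0.0, 0.79]
ft_force: [-2.2, 3.1, 9.0]
grip_width: 0.169
grasp_force: 60.1
```

Call:
{"op": "jog_arm", "data": {"increments": [{"dx": 0, "dy": 0, "dz": 0, "rx": 0, "ry": 0, "rz": 0}, {"dx": 0, "dy": 0, "dz": 0, "rx": 0, "ry": 0, "rz": 0}, {"dx": 0, "dy": 0, "dz": 0, "rx": 0, "ry": 0, "rz": 0}, {"dx": 0, "dy": 0, "dz": 0.001, "rx": 0, "ry": 0, "rz": 0}, {"dx": 0, "dy": 0, "dz": 0.015, "rx": 0, "ry": 0, "rz": 0}, {"dx": 0, "dy": 0, "dz": 0.04, "rx": 0, "ry": 0, "rz": 0}, {"dx": 0, "dy": 0, "dz": 0.075, "rx": 0, "ry": 0, "rz": 0}, {"dx": 0, "dy": 0, "dz": 0.12, "rx": 0, "ry": 0, "rz": 0}], "jaw": 0.35}}

```text
t: 10.65
ee_pos: [423.8, -139.6, 121.4]
ee_rot: [-3.138, 0.001, 0.789]
ft_force: [1.3, -0.0, 0.2]
grip_width: 0.655
grasp_force: 0.0
```

Call:
{"op": "jog_arm", "data": {"increments": [{"dx": 0.004, "dy": 0.016, "dz": 0.014, "rx": 0, "ry": 0, "rz": 3}, {"dx": 0.012, "dy": 0.051, "dz": 0.028, "rx": 0, "ry": 0, "rz": 8}, {"dx": 0.02, "dy": 0.086, "dz": 0.042, "rx": 0, "ry": 0, "rz": 14}, {"dx": 0.029, "dy": 0.124, "dz": 0.056, "rx": 0, "ry": 0, "rz": 21}, {"dx": 0.038, "dy": 0.162, "dz": 0.07, "rx": 0, "ry": 0, "rz": 28}, {"dx": 0.047, "dy": 0.2, "dz": 0.084, "rx": 0, "ry": 0, "rz": 34}, {"dx": 0.054, "dy": 0.23, "dz": 0.098, "rx": 0, "ry": 0, "rz": 38}, {"dx": 0.056, "dy": 0.24, "dz": 0.11, "rx": 0, "ry": 0, "rz": 40}], "jaw": 0.35}}

```text
t: 11.45
ee_pos: [481.4, 102.1, 232.4]
ee_rot: [3.141, -0.001, 1.492]
ft_force: [1.0, -0.3, 0.4]
grip_width: 0.644
grasp_force: 0.0
```

```bash
cat > look.py <<'E'
from h import *
import sys
s=state();print(s['t'],np.round(s['ee_pos'],1),np.round(s['ee_rot'],3))
a=get_image('wrist');W=cloud(a);cv2.imwrite(sys.argv[1],a['color'])
B=(420,540,-40,175)
for lo,hi in [(26,34),(20,26),(14,20),(8.5,14)]: print(lo,hi,*rect(W,lo,hi,B),sep='\n  ')
# profile along the tray axis
o=np.array([480,67]);ey=np.array([.081,.9967]);ex=np.array([.9967,-.081])
c=W[...,:2]-o;X=c@ex;Y=c@ey
for x0 in (-12,0,12):
    k=(abs(X-x0)<3)&(abs(Y)<90); i=np.argsort(Y[k]); y=Y[k][i]; z=W[...,2][k][i]
    h=[np.median(z[(y>=b)&(y<b+3)]) if ((y>=b)&(y<b+3)).any() else np.nan for b in range(-84,84,3)]
    print(x0,np.round(h).astype(object))
E
python3 look.py pics/g.png
```

```text
11.45 [481.4 102.1 232.4] [ 3.141e+00 -1.000e-03  1.492e+00]
26
  34
  (3383, array([478.2,  35.5]), array([45.5, 84.5]), 'tilt_from_y_deg', np.float32(-5.44), 'z', np.float64(29.2))
  (142, array([471.6, -28.2]), array([ 2.2, 40. ]), 'tilt_from_y_deg', np.float32(85.53), 'z', np.float64(30.4))
20
  26
  (106, array([471.7, -27.9]), array([ 1.9, 38.5]), 'tilt_from_y_deg', np.float32(85.17), 'z', np.float64(23.0))
  (58, array([469.7,  76.6]), array([13. , 33.2]), 'tilt_from_y_deg', np.float32(-67.86), 'z', np.float64(22.7))
14
  20
  (98, array([471.7, -27.8]), array([ 2., 39.]), 'tilt_from_y_deg', np.float32(85.7), 'z', np.float64(16.6))
8.5
  14
  (948, array([481.4,  49.8]), array([110.6, 172.6]), 'tilt_from_y_deg', np.float32(-4.41), 'z', np.float64(10.1))
  (759, array([426.1, 102.4]), array([ 36.2, 154.3]), 'tilt_from_y_deg', np.float32(-17.3), 'z', np.float64(10.0))
  (251, array([523.5, 162.4]), array([ 7.6, 33.2]), 'tilt_from_y_deg', np.float32(85.5), 'z', np.float64(10.2))
-12 [nan nan nan 29.0 29.0 29.0 29.0 29.0 30.0 30.0 29.0 29.0 29.0 29.0 29.0
 29.0 30.0 29.0 29.0 29.0 29.0 29.0 29.0 29.0 29.0 29.0 29.0 29.0 29.0
 29.0 29.0 19.0 5.0 6.0 5.0 5.0 5.0 5.0 5.0 5.0 5.0 5.0 305.0 313.0 5.0
 320.0 325.0 5.0 5.0 6.0 5.0 6.0 6.0 5.0 5.0 5.0]
0 [nan nan nan 29.0 29.0 29.0 29.0 29.0 29.0 29.0 29.0 29.0 29.0 29.0 29.0
 29.0 29.0 29.0 29.0 29.0 29.0 29.0 29.0 29.0 29.0 29.0 29.0 29.0 29.0
 29.0 29.0 18.0 5.0 5.0 5.0 5.0 5.0 5.0 5.0 5.0 5.0 6.0 6.0 313.0 6.0 5.0
 5.0 5.0 6.0 5.0 5.0 5.0 5.0 5.0 5.0 6.0]
12 [nan nan nan 29.0 29.0 29.0 29.0 30.0 29.0 29.0 29.0 29.0 29.0 29.0 29.0
 29.0 29.0 29.0 29.0 29.0 29.0 29.0 29.0 29.0 29.0 29.0 29.0 29.0 29.0
 29.0 29.0 18.0 5.0 5.0 5.0 5.0 5.0 5.0 6.0 5.0 5.0 5.0 305.0 311.0 5.0
 319.0 325.0 6.0 5.0 5.0 5.0 5.0 5.0 5.0 5.0 5.0]
```

View pics/g.png

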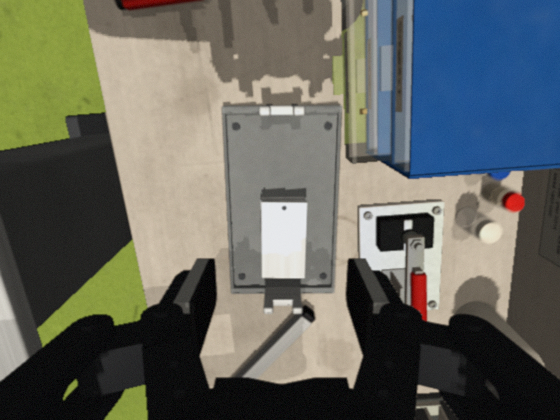

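The picture shows the stack intact at (262–307, 190–280) and the bar lying on the bench behind it at (280,345). Next I grip coupons 2–4, leaving coupon 1 free.

Call:
{"op": "jog_arm", "data": {"increments": [{"dx": -0.001, "dy": -0.01, "dz": -0.025, "rx": 0, "ry": 0, "rz": 0}, {"dx": -0.002, "dy": -0.03, "dz": -0.06, "rx": 0, "ry": 0, "rz": 0}, {"dx": -0.003, "dy": -0.05, "dz": -0.1, "rx": 0, "ry": 0, "rz": 0}, {"dx": -0.003, "dy": -0.062, "dz": -0.14, "rx": 0, "ry": 0, "rz": 0}, {"dx": -0.003, "dy": -0.064, "dz": -0.175, "rx": 0, "ry": 0, "rz": 0}, {"dx": -0.003, "dy": -0.064, "dz": -0.2, "rx": 0, "ry": 0, "rz": 0}, {"dx": -0.003, "dy": -0.064, "dz": -0.215, "rx": 0, "ry": 0, "rz": 0}, {"dx": -0.003, "dy": -0.064, "dz": -0.22, "rx": 0, "ry": 0, "rz": 0}], "jaw": 0.3}}

```text
t: 12.3
ee_pos: [476.1, 34.6, 9.3]
ee_rot: [-3.137, 0.0, 1.485]
ft_force: [-0.4, 0.1, 0.7]
grip_width: 0.695
grasp_force: 0.0
```

Call:
{"op": "jog_arm", "data": {"increments": [{"dx": 0, "dy": 0, "dz": 0, "rx": 0, "ry": 0, "rz": 0}, {"dx": 0, "dy": 0, "dz": 0, "rx": 0, "ry": 0, "rz": 0}, {"dx": 0, "dy": 0, "dz": 0, "rx": 0, "ry": 0, "rz": 0}, {"dx": 0, "dy": 0, "dz": 0, "rx": 0, "ry": 0, "rz": 0}, {"dx": 0, "dy": 0, "dz": 0, "rx": 0, "ry": 0, "rz": 0}, {"dx": 0, "dy": 0, "dz": 0, "rx": 0, "ry": 0, "rz": 0}, {"dx": 0, "dy": 0, "dz": 0, "rx": 0, "ry": 0, "rz": 0}, {"dx": 0, "dy": 0, "dz": 0, "rx": 0, "ry": 0, "rz": 0}], "jaw": 1}}

```text
t: 13.1
ee_pos: [478.1, 35.7, 11.3]
ee_rot: [3.142, 0.0, 1.487]
ft_force: [-0.5, -0.1, -2.2]
grip_width: 0.526
grasp_force: 62.3
```

Call:
{"op": "jog_arm", "data": {"increments": [{"dx": 0, "dy": 0, "dz": 0.001, "rx": 0, "ry": 0, "rz": 0}, {"dx": 0, "dy": 0, "dz": 0.002, "rx": 0, "ry": 0, "rz": 0}, {"dx": 0.0003, "dy": 0.003, "dz": 0.002, "rx": 0, "ry": 0, "rz": 0}, {"dx": 0.0006, "dy": 0.0075, "dz": 0.002, "rx": 0, "ry": 0, "rz": 0}, {"dx": 0.0009, "dy": 0.012, "dz": 0.002, "rx": 0, "ry": 0, "rz": 0}, {"dx": 0.0012, "dy": 0.015, "dz": 0.002, "rx": 0, "ry": 0, "rz": 0}, {"dx": 0.0012, "dy": 0.015, "dz": 0.001, "rx": 0, "ry": 0, "rz": 0}, {"dx": 0.0012, "dy": 0.015, "dz": 0, "rx": 0, "ry": 0, "rz": 0}], "jaw": 1}}

```text
t: 13.9
ee_pos: [479.3, 50.9, 11.2]
ee_rot: [3.142, 0.0, 1.488]
ft_force: [0.5, 1.0, 5.4]
grip_width: 0.526
grasp_force: 63.4
```

```bash
python3 look.py pics/h.png
```

```text
13.9 [479.3  50.9  11.2] [3.142 0.    1.488]
26
  34
  (22980, array([482.6,  51.2]), array([64.7, 84.3]), 'tilt_from_y_deg', np.float32(-4.33), 'z', np.float64(29.3))
  (131, array([446.2,  61.2]), array([1.3, 5.2]), 'tilt_from_y_deg', np.float32(-89.6), 'z', np.float64(30.0))
20
  26
  (515, array([482.4,  93. ]), array([ 1.2, 45.6]), 'tilt_from_y_deg', np.float32(85.06), 'z', np.float64(22.8))
  (87, array([506. ,  60.3]), array([1.2, 5.2]), 'tilt_from_y_deg', np.float32(87.29), 'z', np.float64(23.0))
  (85, array([453.6,  64.7]), array([1.2, 5.2]), 'tilt_from_y_deg', np.float32(83.66), 'z', np.float64(23.2))
14
  20
  (99, array([494.1,  92. ]), array([ 0.9, 20.8]), 'tilt_from_y_deg', np.float32(85.28), 'z', np.float64(18.6))
  (47, array([467.3,  94.4]), array([ 0.6, 13.7]), 'tilt_from_y_deg', np.float32(85.22), 'z', np.float64(19.0))
8.5
  14
  (3115, array([424.8,  98.3]), array([  4.8, 129.7]), 'tilt_from_y_deg', np.float32(-4.64), 'z', np.float64(10.0))
  (2040, array([536.9,  78.7]), array([  4.5, 109.8]), 'tilt_from_y_deg', np.float32(-4.37), 'z', np.float64(10.0))
  (45, 
[... 187 characters left out ...]
29.0 29.0 29.0 29.0 29.0 29.0 29.0 29.0 30.0 90.0 29.0 97.0 103.0
 29.0 29.0 29.0 29.0 29.0 29.0 23.0 5.0 5.0 5.0 5.0 5.0 5.0 5.0 5.0 5.0
 5.0 5.0 5.0 5.0 5.0 5.0 5.0 5.0 5.0 5.0]
0 [nan 5.0 nan nan nan nan nan nan 29.0 29.0 29.0 29.0 29.0 29.0 29.0 29.0
 29.0 29.0 29.0 29.0 29.0 29.0 29.0 29.0 29.0 30.0 92.0 29.0 29.0 29.0
 29.0 29.0 29.0 29.0 29.0 29.0 23.0 5.0 5.0 5.0 5.0 5.0 5.0 5.0 5.0 5.0
 5.0 5.0 5.0 5.0 5.0 5.0 5.0 5.0 5.0 5.0]
12 [nan nan nan nan nan nan nan nan nan 29.0 29.0 29.0 29.0 29.0 29.0 29.0
 29.0 29.0 29.0 29.0 29.0 29.0 29.0 29.0 29.0 30.0 90.0 29.0 97.0 103.0
 29.0 29.0 29.0 30.0 29.0 29.0 23.0 5.0 5.0 5.0 5.0 5.0 5.0 5.0 5.0 5.0
 5.0 5.0 5.0 5.0 5.0 5.0 5.0 5.0 5.0 5.0]
```

View pics/h.png

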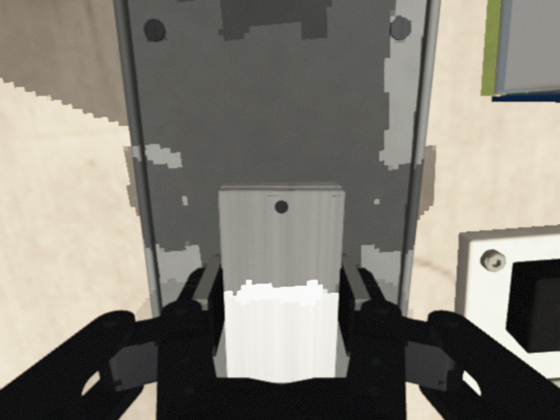

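The picture shows the moved coupons between the fingers, with the dot at (281,207) and their front edge at row 187. I'll release, rise and check that coupon 1 stayed.

Call:
{"op": "jog_arm", "data": {"increments": [{"dx": 0, "dy": 0, "dz": 0, "rx": 0, "ry": 0, "rz": 0}, {"dx": 0, "dy": 0, "dz": 0, "rx": 0, "ry": 0, "rz": 0}, {"dx": 0, "dy": 0, "dz": 0, "rx": 0, "ry": 0, "rz": 0}, {"dx": 0, "dy": 0, "dz": 0.006, "rx": 0, "ry": 0, "rz": 0}, {"dx": 0, "dy": 0, "dz": 0.03, "rx": 0, "ry": 0, "rz": 0}, {"dx": 0, "dy": 0.015, "dz": 0.07, "rx": 0, "ry": 0, "rz": 0}, {"dx": 0, "dy": 0.03, "dz": 0.11, "rx": 0, "ry": 0, "rz": 0}, {"dx": 0, "dy": 0.04, "dz": 0.14, "rx": 0, "ry": 0, "rz": 0}], "jaw": 0.3}}

```text
t: 14.75
ee_pos: [480.0, 91.3, 154.3]
ee_rot: [3.139, -0.0, 1.487]
ft_force: [0.6, -0.3, -0.3]
grip_width: 0.705
grasp_force: 0.0
```

```bash
python3 look.py pics/i.png
```

```text
14.75 [480.   91.3 154.3] [ 3.139 -0.     1.487]
26
  34
  (5562, array([478.7,  51.7]), array([46.1, 84. ]), 'tilt_from_y_deg', np.float32(-5.04), 'z', np.float64(29.2))
  (265, array([471.7, -28.4]), array([ 2.7, 39.9]), 'tilt_from_y_deg', np.float32(85.74), 'z', np.float64(30.1))
20
  26
  (182, array([471.6, -28.1]), array([ 2.3, 39.8]), 'tilt_from_y_deg', np.float32(85.55), 'z', np.float64(23.1))
  (132, array([482.4,  93.3]), array([ 1.2, 44.8]), 'tilt_from_y_deg', np.float32(85.49), 'z', np.float64(22.5))
14
  20
  (179, array([472. , -28.2]), array([ 2.7, 39.5]), 'tilt_from_y_deg', np.float32(85.37), 'z', np.float64(17.0))
8.5
  14
  (1506, array([481.7,  51. ]), array([110.3, 175.6]), 'tilt_from_y_deg', np.float32(-4.53), 'z', np.float64(10.1))
  (1227, array([440. ,  98.5]), array([ 36.3, 148.5]), 'tilt_from_y_deg', np.float32(-5.08), 'z', np.float64(10.1))
  (413, array([524.7, 162.1]), array([ 7.3, 30.5]), 'tilt_from_y_deg', np.float32(85.17), 'z', np.float64(10.2))
-12 [5.0 5.0 5.0 11.0 11.0 11.0 nan nan 28.0 29.0 29.0 29.0 30.0 29.0 29.0
 29.0 29.0 29.0 29.0 29.0 29.0 29.0 29.0 29.0 29.0 29.0 29.0 29.0 29.0
 29.0 29.0 29.0 29.0 29.0 29.0 29.0 22.0 5.0 5.0 233.0 236.0 5.0 246.0 5.0
 6.0 5.0 5.0 5.0 5.0 6.0 5.0 5.0 5.0 5.0 5.0 6.0]
0 [5.0 5.0 5.0 11.0 11.0 12.0 nan nan nan 29.0 29.0 29.0 29.0 29.0 29.0 29.0
 29.0 29.0 29.0 29.0 29.0 29.0 29.0 29.0 29.0 30.0 29.0 29.0 29.0 29.0
 29.0 29.0 29.0 29.0 29.0 29.0 22.0 5.0 5.0 234.0 236.0 5.0 5.0 5.0 5.0
 5.0 5.0 5.0 5.0 5.0 5.0 5.0 5.0 5.0 5.0 5.0]
12 [5.0 5.0 5.0 11.0 11.0 11.0 nan nan 28.0 29.0 29.0 29.0 29.0 29.0 29.0
 29.0 29.0 29.0 29.0 29.0 30.0 29.0 29.0 29.0 30.0 29.0 29.0 29.0 29.0
 29.0 29.0 29.0 29.0 29.0 29.0 29.0 21.0 5.0 5.0 232.0 235.0 241.0 245.0
 5.0 5.0 5.0 6.0 5.0 6.0 5.0 5.0 6.0 5.0 5.0 5.0 6.0]
```

Coupon 1 stayed put (11 mm step at its tail) and coupons 2–4 moved 15 mm. The same again for 3–4, then 4 alone.

Call:
{"op": "jog_arm", "data": {"increments": [{"dx": 0, "dy": -0.012, "dz": -0.03, "rx": 0, "ry": 0, "rz": 0}, {"dx": 0, "dy": -0.028, "dz": -0.07, "rx": 0, "ry": 0, "rz": 0}, {"dx": 0, "dy": -0.04, "dz": -0.105, "rx": 0, "ry": 0, "rz": 0}, {"dx": 0, "dy": -0.04, "dz": -0.122, "rx": 0, "ry": 0, "rz": 0}, {"dx": 0, "dy": -0.04, "dz": -0.13, "rx": 0, "ry": 0, "rz": 0}, {"dx": 0, "dy": -0.04, "dz": -0.134, "rx": 0, "ry": 0, "rz": 0}, {"dx": 0, "dy": -0.04, "dz": -0.134, "rx": 0, "ry": 0, "rz": 0}, {"dx": 0, "dy": -0.04, "dz": -0.134, "rx": 0, "ry": 0, "rz": 0}], "jaw": 0.3}}

```text
t: 15.6
ee_pos: [480.3, 50.8, 18.4]
ee_rot: [3.14, 0.0, 1.488]
ft_force: [0.8, -0.6, -0.2]
grip_width: 0.703
grasp_force: 0.0
```

Call:
{"op": "jog_arm", "data": {"increments": [{"dx": 0, "dy": 0, "dz": 0, "rx": 0, "ry": 0, "rz": 0}, {"dx": 0, "dy": 0, "dz": 0, "rx": 0, "ry": 0, "rz": 0}, {"dx": 0, "dy": 0, "dz": 0, "rx": 0, "ry": 0, "rz": 0}, {"dx": 0, "dy": 0, "dz": 0, "rx": 0, "ry": 0, "rz": 0}, {"dx": 0, "dy": 0, "dz": 0, "rx": 0, "ry": 0, "rz": 0}, {"dx": 0, "dy": 0, "dz": 0, "rx": 0, "ry": 0, "rz": 0}, {"dx": 0, "dy": 0, "dz": 0, "rx": 0, "ry": 0, "rz": 0}, {"dx": 0, "dy": 0, "dz": 0, "rx": 0, "ry": 0, "rz": 0}], "jaw": 1}}

```text
t: 16.4
ee_pos: [480.4, 50.7, 18.7]
ee_rot: [3.139, 0.0, 1.488]
ft_force: [-0.8, 0.2, 6.0]
grip_width: 0.517
grasp_force: 61.4
```

Call:
{"op": "jog_arm", "data": {"increments": [{"dx": 0, "dy": 0, "dz": 0.001, "rx": 0, "ry": 0, "rz": 0}, {"dx": 0, "dy": 0, "dz": 0.002, "rx": 0, "ry": 0, "rz": 0}, {"dx": 0.0003, "dy": 0.003, "dz": 0.002, "rx": 0, "ry": 0, "rz": 0}, {"dx": 0.0006, "dy": 0.0075, "dz": 0.002, "rx": 0, "ry": 0, "rz": 0}, {"dx": 0.0009, "dy": 0.012, "dz": 0.002, "rx": 0, "ry": 0, "rz": 0}, {"dx": 0.0012, "dy": 0.015, "dz": 0.002, "rx": 0, "ry": 0, "rz": 0}, {"dx": 0.0012, "dy": 0.015, "dz": 0.001, "rx": 0, "ry": 0, "rz": 0}, {"dx": 0.0012, "dy": 0.015, "dz": 0, "rx": 0, "ry": 0, "rz": 0}], "jaw": 1}}

```text
t: 17.2
ee_pos: [480.7, 66.5, 18.6]
ee_rot: [-3.141, -0.001, 1.488]
ft_force: [-10.7, 4.8, 27.5]
grip_width: 0.52
grasp_force: 64.5
```

Call:
{"op": "jog_arm", "data": {"increments": [{"dx": 0, "dy": 0, "dz": 0, "rx": 0, "ry": 0, "rz": 0}, {"dx": 0, "dy": 0, "dz": 0, "rx": 0, "ry": 0, "rz": 0}, {"dx": 0, "dy": 0, "dz": 0, "rx": 0, "ry": 0, "rz": 0}, {"dx": 0, "dy": 0, "dz": 0.006, "rx": 0, "ry": 0, "rz": 0}, {"dx": 0, "dy": 0, "dz": 0.03, "rx": 0, "ry": 0, "rz": 0}, {"dx": 0, "dy": 0.01, "dz": 0.07, "rx": 0, "ry": 0, "rz": 0}, {"dx": 0, "dy": 0.02, "dz": 0.11, "rx": 0, "ry": 0, "rz": 0}, {"dx": 0, "dy": 0.03, "dz": 0.14, "rx": 0, "ry": 0, "rz": 0}], "jaw": 0.3}}

```text
t: 18.0
ee_pos: [481.2, 95.9, 160.2]
ee_rot: [3.139, -0.0, 1.487]
ft_force: [1.2, 0.4, 0.2]
grip_width: 0.699
grasp_force: 0.0
```

```bash
python3 look.py pics/j.png
```

```text
18.0 [481.2  95.9 160.2] [ 3.139 -0.     1.487]
26
  34
  (5537, array([480.2,  67.2]), array([46. , 84.3]), 'tilt_from_y_deg', np.float32(-4.94), 'z', np.float64(29.2))
  (261, array([471.7, -28.1]), array([ 2.6, 39.1]), 'tilt_from_y_deg', np.float32(85.08), 'z', np.float64(30.0))
20
  26
  (171, array([471.7, -28. ]), array([ 2.4, 39.8]), 'tilt_from_y_deg', np.float32(84.98), 'z', np.float64(22.8))
  (109, array([483.7, 108.8]), array([ 1. , 45.1]), 'tilt_from_y_deg', np.float32(85.12), 'z', np.float64(22.5))
14
  20
  (518, array([475.8,  14.5]), array([10.4, 45.3]), 'tilt_from_y_deg', np.float32(84.73), 'z', np.float64(17.2))
  (167, array([471.5, -28. ]), array([ 2.2, 39.5]), 'tilt_from_y_deg', np.float32(86.54), 'z', np.float64(17.3))
8.5
  14
  (1424, array([482.2,  47.2]), array([110.3, 167.2]), 'tilt_from_y_deg', np.float32(-5.18), 'z', np.float64(10.1))
  (1139, array([436.8,  96.8]), array([ 35.5, 153.2]), 'tilt_from_y_deg', np.float32(-7.49), 'z', np.float64(10.1))
  (597, array([4.747e+02, 1.000e-01]), array([13.1, 44.8]), 'tilt_from_y_deg', np.float32(84.6), 'z', np.float64(11.2))
-12 [5.0 5.0 5.0 11.0 11.0 11.0 11.0 11.0 17.0 17.0 17.0 18.0 18.0 nan 29.0
 29.0 29.0 29.0 29.0 29.0 29.0 29.0 29.0 29.0 29.0 29.0 29.0 29.0 29.0
 29.0 29.0 29.0 29.0 29.0 29.0 29.0 29.0 29.0 29.0 29.0 233.0 240.0 6.0
 248.0 252.0 5.0 6.0 5.0 5.0 5.0 6.0 5.0 5.0 5.0 5.0 5.0]
0 [5.0 5.0 6.0 11.0 11.0 11.0 11.0 12.0 17.0 17.0 17.0 17.0 19.0 nan 29.0
 29.0 29.0 29.0 29.0 29.0 30.0 29.0 29.0 29.0 29.0 29.0 29.0 29.0 29.0
 29.0 29.0 29.0 29.0 29.0 30.0 29.0 29.0 29.0 29.0 30.0 31.0 241.0 6.0 5.0
 5.0 5.0 5.0 5.0 5.0 6.0 5.0 5.0 6.0 6.0 5.0 5.0]
12 [5.0 5.0 5.0 11.0 11.0 11.0 11.0 11.0 16.0 17.0 17.0 17.0 nan 28.0 29.0
 29.0 29.0 29.0 29.0 29.0 29.0 29.0 29.0 29.0 29.0 29.0 29.0 29.0 29.0
 30.0 30.0 29.0 29.0 29.0 29.0 29.0 29.0 29.0 29.0 29.0 233.0 239.0 6.0
 247.0 253.0 5.0 5.0 5.0 5.0 5.0 5.0 5.0 5.0 6.0 5.0 5.0]
```

Call:
{"op": "jog_arm", "data": {"increments": [{"dx": 0, "dy": -0.01, "dz": -0.03, "rx": 0, "ry": 0, "rz": 0}, {"dx": 0, "dy": -0.02, "dz": -0.07, "rx": 0, "ry": 0, "rz": 0}, {"dx": 0, "dy": -0.03, "dz": -0.105, "rx": 0, "ry": 0, "rz": 0}, {"dx": 0, "dy": -0.03, "dz": -0.122, "rx": 0, "ry": 0, "rz": 0}, {"dx": 0, "dy": -0.03, "dz": -0.13, "rx": 0, "ry": 0, "rz": 0}, {"dx": 0, "dy": -0.03, "dz": -0.134, "rx": 0, "ry": 0, "rz": 0}, {"dx": 0, "dy": -0.03, "dz": -0.134, "rx": 0, "ry": 0, "rz": 0}, {"dx": 0, "dy": -0.03, "dz": -0.134, "rx": 0, "ry": 0, "rz": 0}], "jaw": 0.3}}

```text
t: 18.85
ee_pos: [481.5, 65.8, 24.4]
ee_rot: [3.14, 0.0, 1.488]
ft_force: [-0.0, -0.4, -0.1]
grip_width: 0.7
grasp_force: 0.0
```

Call:
{"op": "jog_arm", "data": {"increments": [{"dx": 0, "dy": 0, "dz": 0, "rx": 0, "ry": 0, "rz": 0}, {"dx": 0, "dy": 0, "dz": 0, "rx": 0, "ry": 0, "rz": 0}, {"dx": 0, "dy": 0, "dz": 0, "rx": 0, "ry": 0, "rz": 0}, {"dx": 0, "dy": 0, "dz": 0, "rx": 0, "ry": 0, "rz": 0}, {"dx": 0, "dy": 0, "dz": 0, "rx": 0, "ry": 0, "rz": 0}, {"dx": 0, "dy": 0, "dz": 0, "rx": 0, "ry": 0, "rz": 0}, {"dx": 0, "dy": 0, "dz": 0, "rx": 0, "ry": 0, "rz": 0}, {"dx": 0, "dy": 0, "dz": 0, "rx": 0, "ry": 0, "rz": 0}], "jaw": 1}}

```text
t: 19.65
ee_pos: [481.6, 65.8, 25.0]
ee_rot: [3.139, 0.0, 1.488]
ft_force: [-3.2, 0.4, 9.0]
grip_width: 0.496
grasp_force: 59.5
```

Call:
{"op": "jog_arm", "data": {"increments": [{"dx": 0, "dy": 0, "dz": 0.001, "rx": 0, "ry": 0, "rz": 0}, {"dx": 0, "dy": 0, "dz": 0.002, "rx": 0, "ry": 0, "rz": 0}, {"dx": 0.0003, "dy": 0.003, "dz": 0.002, "rx": 0, "ry": 0, "rz": 0}, {"dx": 0.0006, "dy": 0.0075, "dz": 0.002, "rx": 0, "ry": 0, "rz": 0}, {"dx": 0.0009, "dy": 0.012, "dz": 0.002, "rx": 0, "ry": 0, "rz": 0}, {"dx": 0.0012, "dy": 0.015, "dz": 0.002, "rx": 0, "ry": 0, "rz": 0}, {"dx": 0.0012, "dy": 0.015, "dz": 0.001, "rx": 0, "ry": 0, "rz": 0}, {"dx": 0.0012, "dy": 0.015, "dz": 0.0005, "rx": 0, "ry": 0, "rz": 0}], "jaw": 1}}

```text
t: 20.45
ee_pos: [481.9, 81.7, 24.7]
ee_rot: [-3.141, -0.001, 1.488]
ft_force: [-5.5, 4.7, 15.8]
grip_width: 0.495
grasp_force: 64.3
```

Call:
{"op": "jog_arm", "data": {"increments": [{"dx": 0, "dy": 0, "dz": 0, "rx": 0, "ry": 0, "rz": 0}, {"dx": 0, "dy": 0, "dz": 0, "rx": 0, "ry": 0, "rz": 0}, {"dx": 0, "dy": 0, "dz": 0, "rx": 0, "ry": 0, "rz": 0}, {"dx": 0, "dy": 0, "dz": 0.006, "rx": 0, "ry": 0, "rz": 0}, {"dx": 0, "dy": 0, "dz": 0.03, "rx": 0, "ry": 0, "rz": 0}, {"dx": 0, "dy": 0.01, "dz": 0.07, "rx": 0, "ry": 0, "rz": 0}, {"dx": 0, "dy": 0.02, "dz": 0.11, "rx": 0, "ry": 0, "rz": 0}, {"dx": 0, "dy": 0.02, "dz": 0.15, "rx": 0, "ry": 0, "rz": 0}], "jaw": 0.3}}

```text
t: 21.25
ee_pos: [481.3, 101.4, 175.6]
ee_rot: [-3.141, -0.0, 1.488]
ft_force: [0.6, -0.8, 0.3]
grip_width: 0.701
grasp_force: 0.0
```

```bash
python3 look.py pics/k.png
```

```text
21.25 [481.3 101.4 175.6] [-3.141 -0.     1.488]
26
  34
  (5154, array([481.5,  83. ]), array([46.1, 83.7]), 'tilt_from_y_deg', np.float32(-5.09), 'z', np.float64(29.3))
  (230, array([471.6, -28. ]), array([ 2.4, 39.8]), 'tilt_from_y_deg', np.float32(85.76), 'z', np.float64(30.2))
20
  26
  (662, array([477.2,  32.2]), array([13.1, 45.2]), 'tilt_from_y_deg', np.float32(84.85), 'z', np.float64(23.2))
  (153, array([471.6, -28. ]), array([ 2.2, 39. ]), 'tilt_from_y_deg', np.float32(85.04), 'z', np.float64(23.0))
14
  20
  (642, array([476.3,  16.1]), array([13.9, 45.7]), 'tilt_from_y_deg', np.float32(85.07), 'z', np.float64(17.2))
  (157, array([471.7, -28.1]), array([ 2.1, 39.7]), 'tilt_from_y_deg', np.float32(85.35), 'z', np.float64(17.1))
8.5
  14
  (1290, array([481.4,  49.4]), array([110.5, 172.3]), 'tilt_from_y_deg', np.float32(-4.54), 'z', np.float64(10.1))
  (1029, array([430.7,  98.8]), array([ 35.9, 154.8]), 'tilt_from_y_deg', np.float32(-12.81), 'z', np.float64(10.1))
  (544, array([ 4.749e+02, -3.000e-01]), array([13.3, 45.2]), 'tilt_from_y_deg', np.float32(86.2), 'z', np
[... 153 characters left out ...]
 29.0 29.0
 29.0 29.0 29.0 29.0 29.0 29.0 29.0 30.0 29.0 30.0 29.0 29.0 29.0 250.0
 257.0 29.0 265.0 268.0 6.0 5.0 5.0 5.0 5.0 6.0 5.0 5.0 5.0]
0 [5.0 5.0 5.0 10.0 11.0 11.0 11.0 11.0 17.0 17.0 17.0 17.0 17.0 18.0 23.0
 23.0 23.0 23.0 24.0 29.0 29.0 29.0 29.0 29.0 29.0 30.0 30.0 29.0 30.0
 29.0 29.0 29.0 30.0 29.0 29.0 29.0 30.0 29.0 29.0 29.0 29.0 30.0 251.0
 257.0 29.0 30.0 29.0 6.0 5.0 5.0 5.0 5.0 6.0 5.0 5.0 5.0]
12 [5.0 5.0 5.0 11.0 11.0 11.0 11.0 11.0 17.0 17.0 17.0 17.0 17.0 18.0 23.0
 23.0 23.0 23.0 23.0 29.0 29.0 29.0 29.0 29.0 29.0 29.0 29.0 29.0 29.0
 29.0 29.0 29.0 29.0 29.0 29.0 29.0 29.0 29.0 29.0 29.0 29.0 29.0 250.0
 256.0 30.0 264.0 268.0 6.0 5.0 5.0 6.0 5.0 5.0 5.0 6.0 6.0]
```

View pics/k.png

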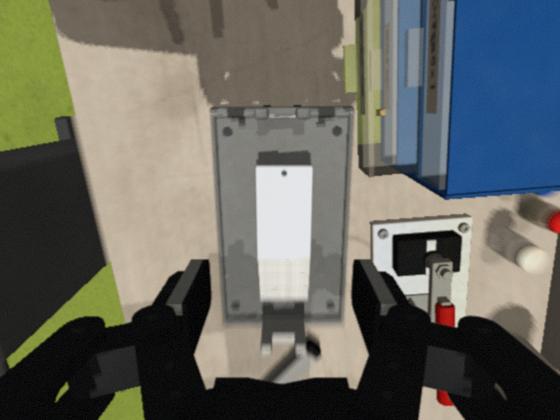

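The picture shows a straight shingled row, with the top coupon at (257–312, 165–260). The steps are about 15–16 mm, all coupons are flat, and the gripper is clear.

```bash
python3 -c "
from bench import *
print(hand_in())"
```

```text
the job is handed in; nothing more can be done
None
```

The job is handed in at about 21 s: the bar lies flat on the clear bench to the right of the tray, and the four coupons are fanned in order, flat and stepped about 15–16 mm; on the way I put the bar back in its brackets once to regrip it, and I never moved the tape, tub or screwdriver.

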